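Clamp a window cell in front of the spectrometer probe

ROBOT

A 6-joint arm with a two-finger parallel gripper is mounted at the origin on a cart in front of the work surface, level with it; the furniture and walls round the work are solid. World frame = base frame: x ahead of the robot, y to its left, z up, the work surface at z = 0. Lengths are in m, angles in rad, forces in N, time in s.
With the tool pointing down it reaches from about 0.275 to 0.725 m from the base axis. Payload 5.6 kg.
Tool frame: the origin (TCP) lies at the very end of the fingers, on their centre line; the grasp point (between the pads) lies 19 mm behind it; z points along the fingers, y is the line along which they close (so a half turn about z gives the same grasp; the last joint's range is limited). The gripper opens to 85 mm and grips with 20 to 120 N. Pads are 22 mm wide; open, the fingers measure 114 mm over their backs; the gripper's body (76 mm by 85 mm) begins 54 mm behind the grasp point. The pads swing forward as they close: fully open they stand 13 mm farther back than shut.
Start: joints at [1.628, 0.255, 0.108, 0, -1.424, -0.285], TCP at [0.124, 0.536, 0.207] pointing down, gripper open.
Joint ranges: [-2.95, 2.95], [-1.21, 1.97], [-1.09, 1.5], [-2.87, 1.71], [-2.94, -0.07], [-3.05, 3.05]. Speed limits (rad/s): [2.57, 2.57, 3.14, 3.14, 3.14, 3.14].

INTERFACE

Orientations are given as a unit quaternion [x, y, z, w].
In Python, from cell import sensors, viewer, manip gives the robot as it stands.
- The arm moves only by the shell command python3 -m inch 'ROWS' [OPENING] [FORCE]. ROWS is JSON, a list that holds one entry, the list of rows, each a list of 6 numbers: the shift along the tool's x, y, z in cm, then the turn, a rotation vector about the tool's x, y, z in rad. In form: [[[dx, dy, dz, ax, ay, az], ...]]. A call has 1 to 12 rows; each row shifts and turns the commanded pose from where the row before left it, along the tool's axes as they then stand; what a row does not reach is not made up. A row lasts 1/8 s, in which the tool goes at most 62.5 mm and 10.7 degrees, less where a joint would pass 70% of its speed; a pose out of reach is approached as far as the arm can. A call is refused whole if a number of a shift passes 6.25 or a number of a turn 0.188, either way. A call with a gripper value outside its range is refused whole. OPENING is the closure in counts, from 0 (fully open) to 255 (shut), set as the call begins (- or left out, the last holds). The fingers move at their own pace and stop on an object; FORCE is the grip in N (left out, the last holds). Time passes only in rows, so rows that do not move let the fingers close. It gives the time, the measured TCP pose, the force, the opening and the grip force at its end, in the units of the state.
- sensors.get_state(): the state, without advancing time (a new reading comes with each control period).
- viewer.capture(name): name is "scene" or "top" or "wrist"; returns the picture (480x640x3 uint8, red, green, blue); there is no depth.
- viewer.get_calibration(name): a dict with "K" (3x3 intrinsics, pixels), "k1" (the pictures are not rectified: a ray, as slopes to the right and down, at radius r is drawn at 1 + k1 r^2 times it, then the intrinsics apply), "rvec" (rotation vector, rad) and "tvec" (3), from world to camera coordinates, as OpenCV has them; the wrist camera has in their place "mount" (4x4, takes a point from camera to tool coordinates, whose origin is the TCP and whose axes are the flange's). Camera axes: x right, y down, z forward; pixel columns grow to the right and rows downward; lengths in m; the calibration is good to about 2 mm. A picture is of the moment at which its call begins: read the wrist's pose just before it. get_calibration takes no time and is no camera call.
- manip.sign_off(): hands the job in; it is judged then, once.
The state is a dict: "time_s": time; "qpos": joint angles; "joint_vel": joint speeds; "effort": joint torques, N m; "tool_pos": TCP position; "eef_rot": TCP orientation; "contact_force": force on the tool from outside, world axes, zero at the start; "ft_torque": the same for the moment, N m; "opening": finger opening in m; "grasp_force": force on a finger pad.
Only numpy, scipy, OpenCV 4.12 (cv2) and the standard library are available. Lean on these libraries where they do the work, as an engineer would, in place of code of your own. Each camera call takes 0.05 s, during which the arm holds its last target. There are 200 camera calls.

TASK

Turn the upright sample cell in its nest on the small metal stand until its round window looks straight at the optical probe, then swing the hold-down arm over the cell until it meets its stop. Screw the arm's thumbscrew down clockwise until its shoulder seats on the arm, then back it off a quarter turn, so that the spring nose only rests lightly on the cell, and finish still gripping the thumbscrew there to steady it while the reading is taken. Leave the other things on the bench where they are.

Things in the scene. Friction and masses are not known exactly. Their poses are not given: they have to be found in the camera images.
- nest (a point): Centre of the nest floor on the sample stand (fixed metal base plate, 140 x 134 x 12 mm), on top of the plate, 12 mm above the bench. The nest is a dark collar of 21.5 mm inner and 28.5 mm outer radius, 6 mm high. x axis: level, straight at the optical probe; z up. The stand's post is 78 mm from the nest's axis along -y of this frame.
- lens (a point): Centre of the optical probe's lens, 44 mm above the bench, 31 mm from the nest's axis along the nest's +x; axes as the nest's. The lens barrel (25 mm across) sticks out of a black housing, 44 mm wide, which stands 39 to 89 mm from the nest's axis; its top is 60 mm above the bench.
- cell_mid (a point): Sample cell: loose closed metal cylinder, 40 mm diameter, 90 mm high, about 0.25 kg, upright in the nest (1.5 mm play all round). The point is its centre, half-way up, 57 mm above the bench; its top is at 102 mm, the top 24 mm are a knurled grip. x axis: level, out through the window; z up. It starts turned at least 0.9 rad away from the probe, either way.
- cell_window (a point): Centre of the face of the cell's round window (26 mm across with its dark bezel), in the cell's side, 21.5 mm from its axis and 32 mm above its foot; axes as the cell's. A small dark filler plug, 8 mm across and 3 mm high, stands on the cell's top near the rim, right above the window.
- hold_arm (a joint): Swing of the hold-down arm about the post, rad: 0 = over the middle of the nest, against its stop; grows anticlockwise seen from above as it swings away (up to 1.75). Starts 1.2 to 1.5, clear of the cell on the side away from the probe. It stays where it is left (friction about 0.2 N m).
- pivot (a point): On the arm's vertical swing axis at the height of its underside, 118 mm above the bench, on the steel post of 16 mm diameter; axes as the nest's. At swing q the thumbscrew is 78 mm from this axis in the level direction (-sin q, cos q) of this frame. The arm is a bar 18 mm wide, 118 to 130 mm above the bench, with a round end of 12.5 mm radius; its hub is 13 mm in radius, top at 137 mm.
- thumbscrew (a joint): Thumbscrew angle, rad: 0 = shoulder seated hard on the arm; negative = backed off by that angle (to -6). Clockwise seen from above tightens it: the value grows and it sinks 10 mm a turn. Starts at -3.8 to -2.6. Light friction (0.05 N m), stays where left, stops hard at 0. With the arm at its stop the spring nose meets the cell at about -2.0 and presses about 7 N seated, 3 N a quarter turn back.
- screw_grip (a point): Grip point of the thumbscrew: on its vertical axis, 8 mm below the top of its knurled round steel head (28 mm diameter, 22 mm high, on a neck of 18 mm diameter and 12 mm height that meets the arm when seated). Seated, it is 156 mm above the bench, 26 mm above the arm's top; 10 mm higher for each turn backed off. It turns with the screw and swings with the arm.
- nose: The spring nose below the thumbscrew: a rounded pin of 9 mm diameter on the screw's axis that presses on the middle of the cell's top. Its origin is on the screw's axis, at the arm's underside when the screw is seated.
- screw_lift: The thumbscrew with its nose, which rises and sinks in the arm; origin on the screw's axis, at the arm's underside when seated.
- loupe: Bystander: black eyepiece loupe, 38 mm across, 32 high, just behind the stand; origin at the centre of its underside. To be left alone.
- vial_1: Bystander: small glass sample vial with a screw cap, 25 mm across, 54 high, just behind the stand; origin at the centre of its underside. To be left alone.
- timer: Bystander: white digital timer, 62 x 62 x 18 mm, between the two microscopes; origin at the centre of its underside. To be left alone.
- notebook: Bystander: hard-bound log book, 210 x 152 x 14 mm, in front of the furnace; origin at the centre of its underside. To be left alone.
- screwdriver_2: Bystander: small screwdriver, 150 mm long, between the two microscopes; origin at the centre of its underside. To be left alone.
- beaker_100: Bystander: clear 100 ml beaker, 53 mm across, 66 high, between the two microscopes; origin at the centre of its underside. To be left alone.
- vial_2: Bystander: small glass sample vial with a screw cap, 25 mm across, 54 high, between the two microscopes; origin at the centre of its underside. To be left alone.
- marker_1: Bystander: felt marker, 130 mm long, lying on the log book, in front of the furnace; origin at the centre of its underside. To be left alone.
Mind the look-alikes: they are no part of the job. What is shaped like the part that bears cell_mid but brown or orange is not meant.

How it is judged:
On the way, in this order (a step that is already met when the one before it is completed fails the run):
1. the cell stands in its nest with its window facing the probe (x of cell_window in the frame of nest above 0.015 m and y of cell_window in the frame of nest between -0.0045 and 0.0045 m and horizontal distance between cell_mid and nest below 0.004 m and angle between cell_mid's own z axis and vertical below 0.06 rad and z of cell_mid in the frame of nest below 0.049 m), for 0.2 s.
2. the hold-down arm is swung over the cell against its stop (all of step 1 and value of joint hold_arm below 0.08 rad), for 0.2 s.
3. the thumbscrew is screwed down until it seats, with the nose pressing on the cell (value of joint thumbscrew above -0.12 rad and contact force between nose and cell above 3 N and value of joint hold_arm below 0.08 rad), for 0.1 s.
At the end, for the whole second after the job is handed in: Thumbscrew, once seated, backed off a quarter turn (90 degrees, give or take 20), fingers still gripping it; nose touching the cell; arm within 0.08 rad of its stop; cell upright in its nest (within 4 mm), window facing the probe within 4.5 mm sideways (12 degrees) (all of step 2 and value of joint thumbscrew between -1.92 and -1.22 rad and contact force between the fingers and screw_lift above 2 N and contact force between nose and cell above 0.3 N); the arm keeps its last pose, push and grip.
It fails at once if a bystander is moved more than 30 mm (distance of any of loupe, vial_1, timer, notebook, screwdriver_2, beaker_100, vial_2, marker_1 from where it was at the start of the episode above 0.03 m).
It also fails if it takes over 67 s, if anything falls off the work surface, if the arm or the gripper's body presses on something with over 40 N, if the wrist force passes 120 N, or if a joint passes its speed limit or range.

## Working session

There is one attempt and no reset: what is moved stays moved. The work goes in short steps, Python scripts to look and compute and a shell command to move; the robot and the scene stay as the last step left them, time stands still between calls to the robot, and variables do not carry over. Pictures are saved under pics/ and viewed, at most 10 in all, crops included, and the job is handed in when it is done.

```bash
mkdir -p pics
cat > h.py <<'E'
import numpy as np,cv2
from cell import sensors,viewer,manip
from scipy.spatial.transform import Rotation as R
def snap(n,f):
    s=sensors.get_state(); im=viewer.capture(n); cv2.imwrite('pics/'+f,cv2.cvtColor(im,cv2.COLOR_RGB2BGR)); return s,im
def cam(n,s=None):
    c=viewer.get_calibration(n); K=np.array(c['K'])
    if n=='wrist':
        T=np.eye(4);T[:3,:3]=R.from_quat(s['eef_rot']).as_matrix();T[:3,3]=s['tool_pos']
        T=T@np.array(c['mount']); return K,c['k1'],T[:3,:3],T[:3,3]
    Rm=cv2.Rodrigues(np.array(c['rvec'],float))[0]; return K,c['k1'],Rm.T,-Rm.T@np.array(c['tvec'],float).ravel()
def ray(C,uv):
    K,k1,Rw,o=C; p=cv2.undistortPoints(np.array([[uv]],float),K,np.array([k1,0,0,0.])).ravel()
    return o,Rw@np.array([*p,1])
def onz(C,uv,z):
    o,d=ray(C,uv); return o+d*(z-o[2])/d[2]
def proj(C,P):
    K,k1,Rw,o=C; P=np.atleast_2d(P); q=(P-o)@Rw
    return cv2.projectPoints(q,np.zeros(3),np.zeros(3),K,np.array([k1,0,0,0.]))[0].reshape(-1,2)
E
python3 - <<'E'
from h import *
print(sensors.get_state())
for n in('scene','top','wrist'):
    s,im=snap(n,n+'0.png'); C=cam(n,s); print(n,C[0].tolist(),C[1],C[3],C[2].tolist())
E
```

```text
{'time_s': 0.0, 'qpos': array([ 1.62760937e+00,  2.55774925e-01,  1.06998226e-01, -5.11461535e-04,
       -1.42392132e+00, -2.84577901e-01]), 'joint_vel': array([-0.00353425, -0.00052571, -0.00132105,  0.00034199,  0.00063862,
        0.00047597]), 'effort': array([ 8.01831957e-04, -3.86635280e+01,  2.37943214e+01,  5.36508456e+00,
       -6.08455317e-03, -4.60529407e-06]), 'tool_pos': array([0.12401096, 0.53526634, 0.20637303]), 'eef_rot': array([ 9.93517640e-01, -1.13673794e-01, -8.77475867e-05,  9.79993719e-04]), 'contact_force': array([ 0.16102414,  0.26771686, -0.54155263]), 'ft_torque': array([ 0.01497329,  0.08135078, -0.01342587]), 'grasp_force': 0.0, 'opening': 0.08556460115855063}
scene [[473.8406862471533, 0.0, 320.4907167264712], [0.0, 473.8406862471533, 252.19035336894055], [0.0, 0.0, 1.0]] 0.03786218900269917 [-0.09036135 -0.44216022  0.86912263] [[0.6019663239649566, -0.5928722221506153, 0.5349196883778984], [-0.7984701369194847, -0.45450463749847325, 0.39480498342873116], [0.009054571215464158, -0.6647767013776676, -0.7469872502563423]]
top [[507.69131394306277, 0.0, 315.8147344713333], [0.0, 507.69131394306277, 231.90722818655337], [0.0, 0.0, 1.0]] -0.050845382018546145 [ 0.3370168  -0.0765414   1.22038089] [[0.019525584817732367, -0.9972134723382349, 0.07200029253166351], [-0.9996576885954376, -0.018217623171714048, 0.018778281018233502], [-0.017414280621140803, -0.07234230292915086, -0.9972278245402878]]
wrist [[349.84829345060746, 0.0, 317.86826986746235], [0.0, 349.84829345060746, 234.57281242758324], [0.0, 0.0, 1.0]] -0.06076870097238568 [0.20656101 0.51572321 0.37363789] [[-0.22572706652724042, -0.920257092484786, -0.3196469539483444], [-0.974189792251907, 0.21364809314339667, 0.07286110737819657], [0.0012410113590779284, 0.3278435236932991, -0.9447312230804951]]
```

View pics/scene0.png

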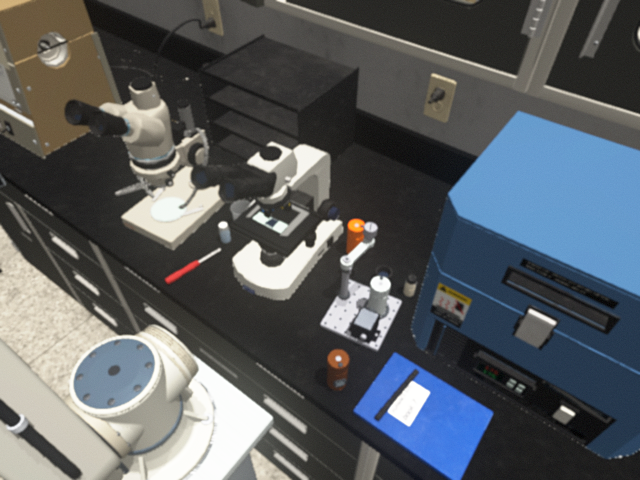

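View pics/top0.png

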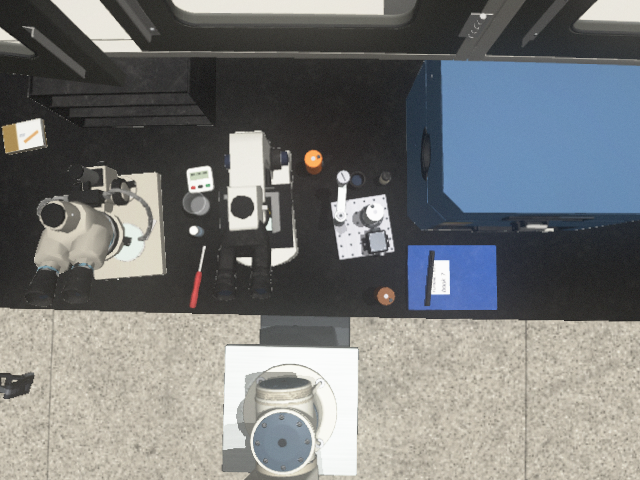

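The scene image shows the stand with the silver cell (≈378,285), the arm and the thumbscrew (≈370,229). The top image shows the cell at ≈(372,213), the post at ≈(340,216), the thumbscrew at ≈(343,177) and the probe housing at ≈(376,241). The orange (313,161) and brown (386,296) cylinders are the look-alikes. The metal cell on the stand is the one that fits. I'll confirm that in an enlarged crop.

Run:
```python
from h import *
a=cv2.imread('pics/top0.png')[160:265,315:405]; b=cv2.imread('pics/scene0.png')[215:355,310:415]
a=cv2.resize(a,(400,467),interpolation=cv2.INTER_CUBIC); b=cv2.resize(b,(350,467),interpolation=cv2.INTER_CUBIC)
cv2.imwrite('pics/crop1.png',np.hstack([a,b]))
C=cam('top')
print(onz(C,(372,212),.102),onz(C,(340,216),.137),onz(C,(343,177),.17),onz(C,(376,241),.06))
```

```text
[ 0.46418886 -0.17893138  0.102     ] [ 0.45036156 -0.10730906  0.137     ] [ 0.52896653 -0.1113496   0.17      ] [ 0.40247408 -0.19267503  0.06      ]
```

View pics/crop1.png

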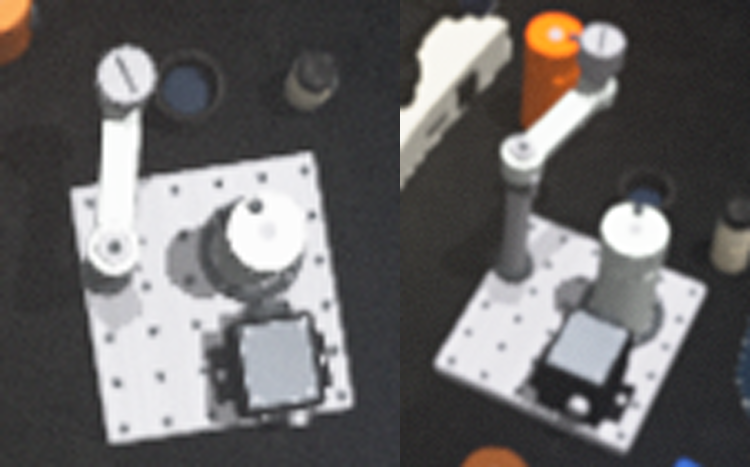

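Run:
```python
from h import *
C=cam('top');S=cam('scene')
t=lambda u,v:(315+u/4.444,160+v/4.448)
sc=lambda u,v:(310+(u-400)/3.333,215+v/3.336)
def tri(p,q):
    o1,d1=ray(C,p);o2,d2=ray(S,q)
    A=np.c_[d1,-d2];x=np.linalg.lstsq(A,o2-o1,rcond=None)[0];a=o1+x[0]*d1;b=o2+x[1]*d2;return (a+b)/2,np.linalg.norm(a-b)
for n,p,q,z in(('cell',(266,231),(634,231),.102),('plug',(255,206),(638,208),.105),('hub',(114,246),(522,149),.137),('screw',(126,75),(602,45),.170),('c1',(72,188),(525,212),.012),('c2',(313,153),(707,290),.012),('c3',(353,406),(627,448),.012),('c4',(108,442),(436,366),.012)):
    print(n,onz(C,t(*p),z).round(4),onz(S,sc(*q),z).round(4),*tri(t(*p),sc(*q)))
```

```text
cell [ 0.4645 -0.1852  0.102 ] [ 0.4632 -0.1865  0.102 ] [ 0.46481348 -0.18560446  0.09963501] 0.00031675547768726225
plug [ 0.4765 -0.1794  0.105 ] [ 0.4778 -0.1799  0.105 ] [ 0.47671938 -0.1797512   0.10593729] 0.0011670563770726458
hub [ 0.4519 -0.1087  0.137 ] [ 0.45   -0.1098  0.137 ] [ 0.45209507 -0.10867046  0.1343153 ] 0.00023269351533376916
screw [ 0.5293 -0.1121  0.17  ] [ 0.5258 -0.1154  0.17  ] [ 0.53050601 -0.112547    0.16437191] 0.0006772339967700951
c1 [ 0.4961 -0.0893  0.012 ] [ 0.4963 -0.0877  0.012 ] [ 0.49555911 -0.08879491  0.01368093] 0.001144646278697273
c2 [ 0.5174 -0.2189  0.012 ] [ 0.5157 -0.2215  0.012 ] [ 0.51843786 -0.21989881  0.00751129] 0.001157086125163057
c3 [ 0.3815 -0.2415  0.012 ] [ 0.3827 -0.2429  0.012 ] [ 0.38204202 -0.24226503  0.01218072] 0.0017987913287178547
c4 [ 0.3599 -0.1109  0.012 ] [ 0.3587 -0.1141  0.012 ] [ 0.36052485 -0.11170614  0.00746975] 0.0018132939179279059
```

Confirmed: the metal cell with its plug near the rim, facing away from the probe. The positions agree: hub to cell is 78 mm, and the plate yaw is -80.6° for nest y. Before I swing over, I need the heights of the microscopes.

```bash
python3 - <<'E'
from h import *
C=cam('top');S=cam('scene')
def tri(p,q):
    o1,d1=ray(C,p);o2,d2=ray(S,q)
    x=np.linalg.lstsq(np.c_[d1,-d2],o2-o1,rcond=None)[0];a=o1+x[0]*d1;b=o2+x[1]*d2;return (a+b)/2,np.linalg.norm(a-b)
print(tri((242,208),(270,152)),tri((57,214),(143,85)),tri((230,285),(200,175)),tri((41,290),(75,112)))
E
python3 -m inch '[[[0,0,-5,0,0,0],[0,0,-5,0,0,0],[0,0,-5,0,0,0],[0,0,-5,0,0,0],[0,0,-5,0,0,0],[0,0,0,0,0,0]]]'
```

```text
(array([0.44195915, 0.07225873, 0.32622576]), np.float64(0.0004581693590591222)) (array([0.42121992, 0.39310674, 0.35896565]), np.float64(0.002969284474595999)) (array([0.2997934 , 0.09045112, 0.35334407]), np.float64(0.01692981087937918)) (array([0.28487969, 0.42238171, 0.35043666]), np.float64(0.011036126069030976))
time_s: 0.9
tool_pos: [0.1246, 0.5369, 0.4612]
eef_rot: [0.993, -0.114, -0.0, -0.004]
contact_force: [-0.4, 0.8, 0.1]
opening: 0.0856
grasp_force: 0.0
```

```bash
python3 -m inch '[[[3.53,4.48,0,0,0,0],[3.53,4.48,0,0,0,0],[3.53,4.48,0,0,0,0],[3.53,4.48,0,0,0,0],[3.53,4.48,0,0,0,0],[3.53,4.48,0,0,0,0],[3.53,4.48,0,0,0,0],[3.53,4.48,0,0,0,0],[3.53,4.48,0,0,0,0],[3.53,4.48,0,0,0,0],[3.53,4.48,0,0,0,0],[3.53,4.48,0,0,0,0]]]'
python3 -m inch '[[[3.53,4.48,0,0,0,0.184],[3.53,4.48,0,0,0,0.184],[0,0,0,0,0,0.184],[0,0,0,0,0,0.184],[0,0,0,0,0,0.184],[0,0,0,0,0,0.184],[0,0,0,0,0,0.184],[0,0,0,0,0,0.184],[0,0,0,0,0,0.184],[0,0,0,0,0,0.184],[0,0,0,0,0,0.184],[0,0,0,0,0,0.184]]]'
python3 -m inch '[[[0,0,3,0,0,0.184],[0,0,4,0,0,0.184],[0,0,4,0,0,0.184],[0,0,4,0,0,0.184],[0,0,4,0,0,0.184],[0,0,4,0,0,0],[0,0,0,0,0,0],[0,0,0,0,0,0]]]' 70
python3 -c "
from h import *
s=sensors.get_state();print(s['qpos'].round(3),R.from_quat(s['eef_rot']).as_matrix().round(3).tolist())"
```

```text
time_s: 2.4
tool_pos: [0.4155, -0.0855, 0.4563]
eef_rot: [0.994, -0.114, -0.001, -0.0]
contact_force: [1.5, 1.7, 0.8]
opening: 0.0854
grasp_force: 0.0
time_s: 3.9
tool_pos: [0.454, -0.1902, 0.4562]
eef_rot: [-0.343, 0.939, 0.001, -0.001]
contact_force: [0.1, -0.4, -0.1]
opening: 0.0855
grasp_force: 0.0
time_s: 4.9
tool_pos: [0.4546, -0.1908, 0.2288]
eef_rot: [0.107, 0.994, -0.0, 0.001]
contact_force: [0.1, -0.0, 1.6]
opening: 0.0618
grasp_force: 0.0
[-7.800e-02  1.340e-01  1.100e-02  1.000e-03 -1.445e+00 -1.707e+00] [[-0.977, 0.212, 0.002], [0.212, 0.977, -0.001], [-0.002, -0.001, -1.0]]
```

Run:
```python
from h import *
s,im=snap('wrist','w1.png'); C=cam('wrist',s)
for z,p in((.102,[.4645,-.1855]),(.105,[.4767,-.1796]),(.137,[.4519,-.1087]),(.17,[.5293,-.1121])): print(proj(C,[[*p,z]]).round(0))
```

```text
[[327. 225.]]
[[336. 237.]]
[[423. 203.]]
[[443. 313.]]
```

View pics/w1.png

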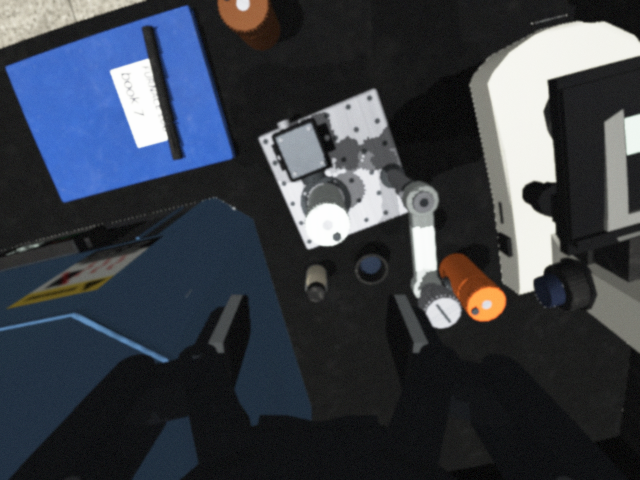

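The wrist view shows the cell top at (326,224), the plug at (337,236), the hub at (423,201) and the screw at (441,311). All are within 2 px of the prediction. The furnace's left face is near y = -0.30, so I'll turn the cell in two strokes that keep the camera side away from it.

```bash
python3 -m inch '[[[-0.86,0.73,0,0,0,0],[0,0,2,0,0,0.174],[0,0,3,0,0,0.174],[0,0,3,0,0,0.174],[0,0,3,0,0,0],[0,0,2.5,0,0,0],[0,0,0,0,0,0],[0,0,0,0,0,0]]]' 70 30
python3 -c "
from h import *
s=sensors.get_state();print(s['tool_pos'],R.from_quat(s['eef_rot']).as_matrix().round(3).tolist())"
```

```text
time_s: 5.95
tool_pos: [0.4655, -0.1852, 0.0938]
eef_rot: [0.36, 0.933, 0.0, 0.001]
contact_force: [0.9, -0.1, 0.7]
opening: 0.0616
grasp_force: 0.0
[ 0.46552461 -0.18524709  0.09379752] [[-0.741, 0.671, 0.002], [0.671, 0.741, -0.001], [-0.002, 0.001, -1.0]]
```

```bash
python3 -m inch '[[[0,0.04,1.2,0,0,0],[0.08,0,1.2,0,0,0],[0,0,0,0,0,0]]]'
python3 -m inch '[[[0,0,0,0,0,0],[0,0,0,0,0,0],[0,0,0,0,0,0],[0,0,0,0,0,0],[0,0,0,0,0,0],[0,0,0,0,0,0]]]' 150 30
```

```text
time_s: 6.32
tool_pos: [0.4627, -0.184, 0.0671]
eef_rot: [0.36, 0.933, -0.0, -0.001]
contact_force: [0.2, 0.8, 0.9]
opening: 0.062
grasp_force: 0.0
time_s: 7.08
tool_pos: [0.4642, -0.1843, 0.0688]
eef_rot: [0.36, 0.933, 0.0, 0.001]
contact_force: [-0.3, 0.6, 4.9]
opening: 0.0384
grasp_force: 30.6
```

```bash
python3 -m inch '[[[0,0,0,0,0,-0.18],[0,0,0,0,0,-0.18],[0,0,0,0,0,-0.18],[0,0,0,0,0,-0.18],[0,0,0,0,0,-0.18],[0,0,0,0,0,-0.18],[0,0,0,0,0,-0.18],[0,0,0,0,0,-0.18],[0,0,0,0,0,0]]]'
python3 -m inch '[[[0,0,0,0,0,0],[0,0,0,0,0,0],[0,0,0,0,0,0],[0,0,0,0,0,0]]]' 70
python3 -m inch '[[[0,0,0,0,0,0.18],[0,0,0,0,0,0.18],[0,0,0,0,0,0.18],[0,0,0,0,0,0.18],[0,0,0,0,0,0.18],[0,0,0,0,0,0.18],[0,0,0,0,0,0.18],[0,0,0,0,0,0.18],[0,0,0,0,0,0]]]'
python3 - <<'E'
from h import *
s,im=snap('wrist','w2.png'); C=cam('wrist',s); p=proj(C,[[.4645,-.1855,.102]])[0]; print(p)
u,v=p.astype(int); a=im[max(v-100,0):v+100,max(u-130,0):u+130]
cv2.imwrite('pics/w2c.png',cv2.resize(cv2.cvtColor(a,cv2.COLOR_RGB2BGR),None,fx=3,fy=3,interpolation=cv2.INTER_CUBIC)); print(a.shape,max(u-130,0),max(v-100,0))
E
```

```text
time_s: 8.2
tool_pos: [0.4643, -0.1845, 0.0688]
eef_rot: [-0.344, 0.939, -0.0, 0.0]
contact_force: [0.0, -0.5, 5.4]
opening: 0.0381
grasp_force: 30.7
time_s: 8.7
tool_pos: [0.4636, -0.1842, 0.0681]
eef_rot: [-0.344, 0.939, 0.0, -0.0]
contact_force: [0.7, 0.6, -0.3]
opening: 0.0617
grasp_force: 0.0
time_s: 9.82
tool_pos: [0.4637, -0.1842, 0.0682]
eef_rot: [0.359, 0.933, -0.0, -0.0]
contact_force: [0.3, 0.0, -0.1]
opening: 0.062
grasp_force: 0.0
[318.02645478 318.41362761]
(200, 260, 3) 188 218
```

View pics/w2c.png

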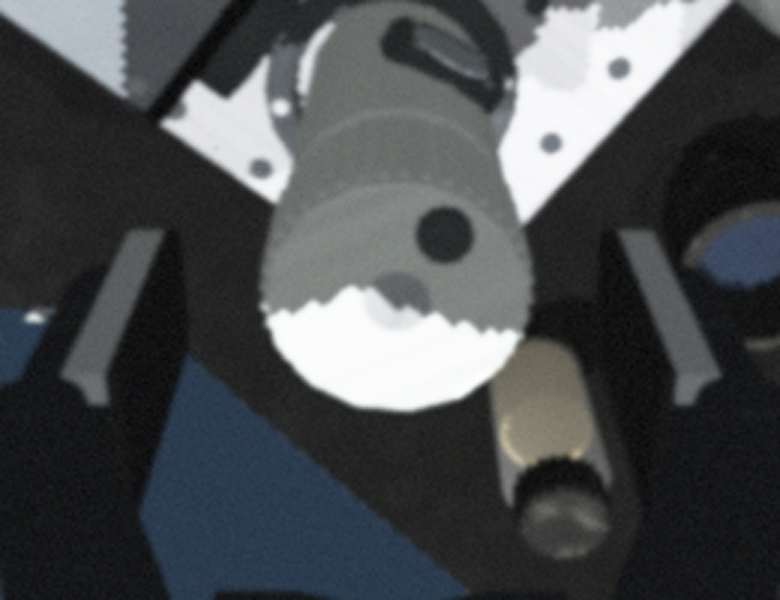

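The plug now sits at wrist pixel (336,296) and the cell centre mark at (321,317). The window is visible on the side facing the camera, to its right. Next I'll compute the remaining turn.

Run:
```python
from h import *
s=sensors.get_state();C=cam('wrist',s)
c=onz(C,(321.3,317.3),.102); e=onz(C,((188+397/3),(218+297/3)),.102);p=onz(C,(336,296.3),.105); d=p-c
print(c,p,np.linalg.norm(d[:2]),np.degrees(np.arctan2(d[1],d[0])))
T=np.radians(-170.6);print((T-np.arctan2(d[1],d[0]))%(2*np.pi))
# window centre check: bezel centre
w=onz(C,(188+440/3,218+50/3),.044)-c;print(w, np.degrees(np.arctan2(w[1],w[0])))
```

```text
[ 0.46509201 -0.18405218  0.102     ] [ 0.46015865 -0.17138781  0.105     ] 0.013591332681200071 111.28324437623651
1.36339458661047
[-0.00827824  0.01848506 -0.058     ] 114.124472295159
```

```bash
python3 -m inch '[[[0,0,0,0,0,0],[0,0,0,0,0,0],[0,0,0,0,0,0],[0,0,0,0,0,0],[0,0,0,0,0,0]]]' 150 30
python3 -m inch '[[[0,0,0,0,0,-0.17],[0,0,0,0,0,-0.17],[0,0,0,0,0,-0.17],[0,0,0,0,0,-0.17],[0,0,0,0,0,-0.17],[0,0,0,0,0,-0.17],[0,0,0,0,0,-0.17],[0,0,0,0,0,-0.17],[0,0,0,0,0,0],[0,0,0,0,0,0]]]'
python3 -m inch '[[[0,0,0,0,0,0],[0,0,0,0,0,0],[0,0,0,0,0,0],[0,0,0,0,0,0],[0,0,-3,0,0,0],[0,0,-5,0,0,0.18],[0,0,-5,0,0,0.18],[0,0,0,0,0,0.18],[0,0,0,0,0,0.18],[0,0,0,0,0,0],[0,0,0,0,0,0]]]' 70
python3 - <<'E'
from h import *
s,im=snap('wrist','w3.png'); C=cam('wrist',s); p=proj(C,[[.4645,-.1855,.102]])[0]; print(p)
u,v=p.astype(int); u0=u-100;v0=v-110;a=im[v0:v0+200,u0:u0+266]
cv2.imwrite('pics/w3c.png',cv2.resize(cv2.cvtColor(a,cv2.COLOR_RGB2BGR),None,fx=3,fy=3,interpolation=cv2.INTER_CUBIC)); print(a.shape,u0,v0)
E
```

```text
time_s: 10.5
tool_pos: [0.464, -0.1843, 0.0685]
eef_rot: [0.36, 0.933, -0.0, 0.0]
contact_force: [-0.2, -0.1, 3.2]
opening: 0.0382
grasp_force: 30.2
time_s: 11.75
tool_pos: [0.464, -0.1846, 0.0685]
eef_rot: [-0.305, 0.952, -0.0, 0.0]
contact_force: [1.5, -1.9, 3.1]
opening: 0.0384
grasp_force: 30.3
time_s: 13.12
tool_pos: [0.4637, -0.1842, 0.1981]
eef_rot: [0.046, 0.999, 0.0, -0.0]
contact_force: [0.5, -0.2, -0.2]
opening: 0.062
grasp_force: 0.0
[317.17319605 227.62952699]
(200, 266, 3) 217 117
```

View pics/w3c.png

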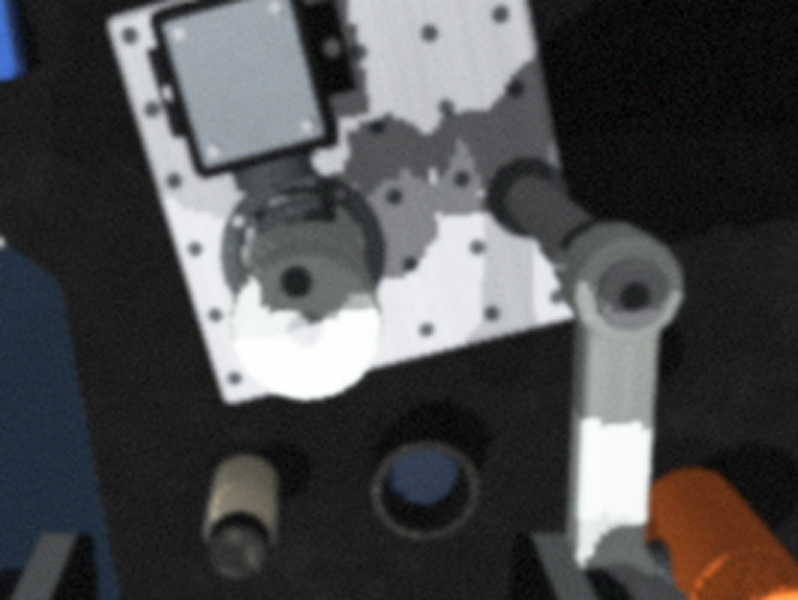

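Plug at crop (296,281), centre mark (306,331), window side towards the housing. Now the angle check against the housing and plate edges.

Run:
```python
from h import *
s=sensors.get_state();C=cam('wrist',s)
w=lambda u,v,z:onz(C,(217+u/3,117+v/3),z)
def ang(a,b):d=b-a;return round(float(np.degrees(np.arctan2(d[1],d[0]))),1)
c=w(306,331,.102);p=w(296,281,.105);print(c,p,ang(c,p))
print('housing',ang(w(333,135,.06),w(290,0,.06)),'plate',ang(w(228,402,.012),w(108,22,.012)),ang(w(228,402,.012),w(572,318,.012)))
h=w(627,282,.137);print('hub',h, ang(h,c),np.linalg.norm((h-c)[:2]))
print('house ctr',w(248,82,.06), ang(c,w(248,82,.06)))
print(R.from_quat(s['eef_rot']).as_matrix().round(3).tolist())
```

```text
[ 0.46439475 -0.18402309  0.102     ] [ 0.4497847  -0.18525924  0.105     ] -175.2
housing -167.1 plate -170.1 99.3
hub [ 0.44830995 -0.1097128   0.137     ] -77.8 0.07603117363726382
house ctr [ 0.40243461 -0.19466585  0.06      ] -170.3
[[-0.996, 0.093, -0.0], [0.093, 0.996, 0.0], [0.0, -0.0, -1.0]]
```

The window is within about 3–5° of the probe, and y offset is below 3 mm, so that's OK. Next I'll hover over the thumbscrew and refine its position.

```bash
python3 -m inch '[[[0,0,-4,0,0,0],[-2.9,3.9,0,0,0,0],[-2.9,3.9,0,0,0,0],[0,0,0,0,0,-0.05],[0,0,0,0,0,0],[0,0,0,0,0,0]]]' 115 30
python3 - <<'E'
from h import *
s,im=snap('wrist','w4.png'); C=cam('wrist',s); p=proj(C,[[.5293,-.1115,.170]])[0]; print(p,s['opening'])
print(R.from_quat(s['eef_rot']).as_matrix().round(3).tolist())
u,v=p.astype(int); u0=max(u-100,0);v0=max(v-120,0);a=im[v0:v0+200,u0:u0+266]
cv2.imwrite('pics/w4c.png',cv2.resize(cv2.cvtColor(a,cv2.COLOR_RGB2BGR),None,fx=3,fy=3,interpolation=cv2.INTER_CUBIC)); print(a.shape,u0,v0)
E
```

```text
time_s: 13.92
tool_pos: [0.5288, -0.1125, 0.2384]
eef_rot: [0.023, 1.0, -0.0, 0.0]
contact_force: [-0.1, 0.0, 0.5]
opening: 0.047
grasp_force: 0.0
[320.26047424 238.95283706] 0.04702684853247945
[[-0.999, 0.047, 0.0], [0.047, 0.999, -0.0], [-0.0, -0.0, -1.0]]
(200, 266, 3) 220 118
```

View pics/w4c.png

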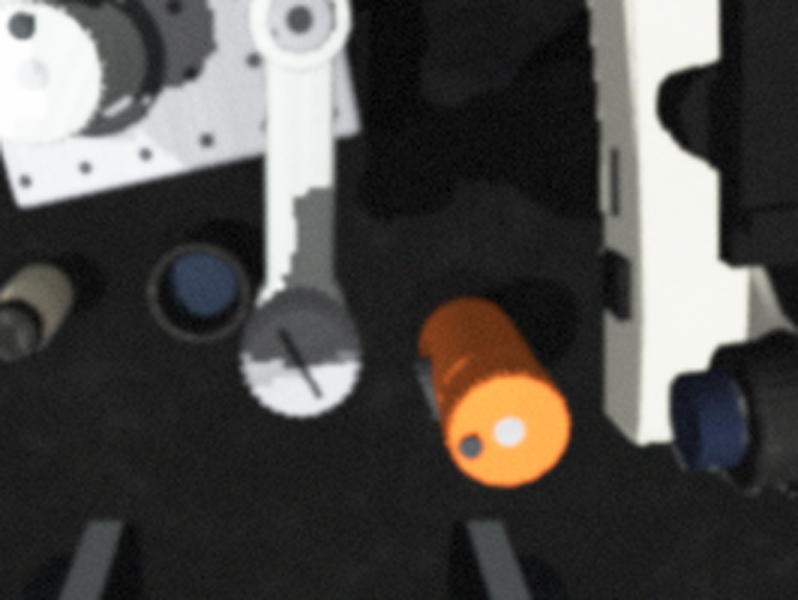

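The head centre is at (320,237) px, the arm is aligned with tool x, and the slot runs down-right. The orange decoy is at (388,262), lower than the fingers will go.

Run:
```python
from h import *
s=sensors.get_state();C=cam('wrist',s)
w=lambda u,v,z:onz(C,(220+u/3,118+v/3),z)
print(s['tool_pos'],w(301,357,.167),w(301,357,.17),'hub',w(300,18,.137))
c=w(33,72,.102);p=w(22,25,.105);d=p-c;print(c,np.degrees(np.arctan2(d[1],d[0])),np.linalg.norm(d))
```

```text
[ 0.52872656 -0.11257869  0.23846968] [ 0.52889666 -0.11146478  0.167     ] [ 0.52783669 -0.11143939  0.17      ] hub [ 0.45132975 -0.10802685  0.137     ]
[ 0.46302581 -0.18382082  0.102     ] -176.44408526554957 0.013358285958720269
```

The plug reads 4–5° short of the probe in two views, and time is plentiful. I'll trim it now by about 4°, then do the arm.

```bash
python3 -m inch '[[[3.06,-3.71,0,0,0,0],[3.06,-3.71,0,0,0,0],[0,0,0,0,0,0],[0,0,4,0,0,0],[0,0,4,0,0,0],[0,0,4,0,0,0],[0,0,3,0,0,0],[0,0,1.9,0,0,0],[0,0,0,0,0,0]]]' 70 30
python3 -m inch '[[[0,0,0,0,0,0],[0,0,0,0,0,0],[0,0,0,0,0,0],[0,0,0,0,0,0],[0,0,0,0,0,0],[0,0,0,0,0,-0.035],[0,0,0,0,0,-0.035],[0,0,0,0,0,0],[0,0,0,0,0,0]]]' 150 30
python3 -m inch '[[[0,0,0,0,0,0],[0,0,0,0,0,0],[0,0,0,0,0,0],[0,0,0,0,0,0],[0,0,-3,0,0,0],[0,0,-4,0,0,0],[0,0,0,0,0,0],[0,0,0,0,0,0]]]' 70
python3 - <<'E'
from h import *
s,im=snap('wrist','w5.png'); C=cam('wrist',s); p=proj(C,[[.464,-.184,.102]])[0]; print(p)
u,v=p.astype(int); u0=u-65;v0=v-60;a=im[v0:v0+110,u0:u0+130]
cv2.imwrite('pics/w5c.png',cv2.resize(cv2.cvtColor(a,cv2.COLOR_RGB2BGR),None,fx=5,fy=5,interpolation=cv2.INTER_CUBIC)); print(a.shape,u0,v0)
E
```

```text
time_s: 15.1
tool_pos: [0.4635, -0.1832, 0.0681]
eef_rot: [0.023, 1.0, 0.0, -0.002]
contact_force: [0.2, -0.4, 0.3]
opening: 0.062
grasp_force: 0.0
time_s: 16.23
tool_pos: [0.4657, -0.1837, 0.0707]
eef_rot: [-0.012, 1.0, -0.0, 0.002]
contact_force: [-0.0, 0.6, 6.2]
opening: 0.0383
grasp_force: 30.3
time_s: 17.23
tool_pos: [0.4641, -0.1833, 0.1388]
eef_rot: [-0.012, 1.0, 0.0, -0.0]
contact_force: [-0.0, -0.3, -0.8]
opening: 0.0618
grasp_force: 0.0
[317.75096981 255.19634391]
(110, 130, 3) 252 195
```

View pics/w5c.png

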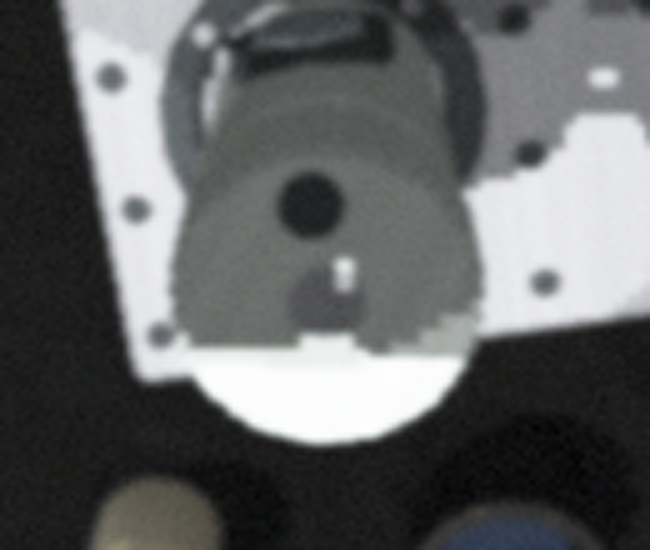

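Run:
```python
from h import *
s=sensors.get_state();C=cam('wrist',s)
w=lambda u,v,z:onz(C,(252+u/5,195+v/5),z)
c=w(327,300,.102);p=w(311,205,.105);d=p-c;print(c,np.degrees(np.arctan2(d[1],d[0])),np.linalg.norm(d))
e=w(62,0,.012)-w(137,380,.012);print(np.degrees(np.arctan2(e[1],e[0])))
M=R.from_quat(s['eef_rot']).as_matrix();print(M.T@(np.array([.5288,-.1115,.142])-s['tool_pos']))
```

```text
[ 0.46331634 -0.18420203  0.102     ] -170.58025876441152 0.014137301753108919
-170.4093757853483
[-0.06673222  0.07017849 -0.00377711]
```

The window is aligned now: plug at -170.6°, probe axis at -170.4°. Going to the thumbscrew.

```bash
python3 -m inch '[[[0,0,-5,0,0,0],[0,0,-4,0,0,0],[-3.34,3.51,0,0,0,0],[-3.33,3.51,0,0,0,0],[0,0,0,0,0,0.07],[0,0,0,0,0,0]]]' 115 30
python3 -m inch '[[[0,0,4,0,0,0],[0,0,3,0,0,0],[0,0,1.7,0,0,0],[0,0,0,0,0,0],[0,0,0,0,0,0]]]'
python3 -m inch '[[[0,0,0,0,0,0],[0,0,0,0,0,0],[0,0,0,0,0,0],[0,0,0,0,0,0],[0,0,0,0,0,0]]]' 200 25
```

```text
time_s: 18.02
tool_pos: [0.5291, -0.1113, 0.2279]
eef_rot: [0.022, 1.0, -0.0, -0.001]
contact_force: [0.1, -0.6, -0.0]
opening: 0.0465
grasp_force: 0.0
time_s: 18.65
tool_pos: [0.5297, -0.1121, 0.1431]
eef_rot: [0.023, 1.0, -0.0, 0.001]
contact_force: [-0.8, 0.5, 0.4]
opening: 0.0469
grasp_force: 0.0
time_s: 19.27
tool_pos: [0.5301, -0.1116, 0.1434]
eef_rot: [0.023, 1.0, -0.0, 0.001]
contact_force: [-1.2, 2.1, 5.9]
opening: 0.0254
grasp_force: 24.7
```

```bash
python3 -m inch '[[[0.112,-1.32,0,0,0,0.17],[0.112,-1.32,0,0,0,0.17],[0.112,-1.32,0,0,0,0.17],[0.112,-1.32,0,0,0,0.17]]]'
python3 -m inch '[[[0.112,-1.32,0,0,0,0.17],[0.112,-1.32,0,0,0,0.17],[0.112,-1.32,0,0,0,0.17],[0.112,-1.32,0,0,0,0.17],[0,0,0,0,0,0],[0,0,0,0,0,0]]]'
python3 -c "
from h import *
s=sensors.get_state();print(s['qpos'].round(3),s['tool_pos'],s['contact_force'],s['ft_torque'],R.from_quat(s['eef_rot']).as_matrix().round(3).tolist())"
```

```text
time_s: 19.77
tool_pos: [0.5109, -0.1598, 0.1433]
eef_rot: [0.358, 0.934, 0.001, 0.001]
contact_force: [-0.0, 5.1, 6.4]
opening: 0.025
grasp_force: 24.7
time_s: 20.52
tool_pos: [0.4647, -0.1855, 0.1432]
eef_rot: [0.645, 0.764, -0.0, 0.001]
contact_force: [-1.3, 0.3, 7.3]
opening: 0.025
grasp_force: 25.1
[-6.500e-02  1.860e-01 -1.460e-01  1.000e-03 -1.238e+00 -2.908e+00] [ 0.46470842 -0.18548836  0.14324765] [-1.2764478   0.32314694  7.26970947] [ 0.28682834  0.50961486 -0.07781092] [[-0.168, 0.986, 0.001], [0.986, 0.168, -0.001], [-0.001, 0.001, -1.0]]
```

```bash
python3 -m inch '[[[0,-0.2,0,0,0,0],[0,0,0,0,0,0],[0,0,0,0,0,0]]]'; python3 -m inch '[[[0,-0.2,0,0,0,0],[0,0,0,0,0,0],[0,0,0,0,0,0]]]'
```

```text
time_s: 20.9
tool_pos: [0.4644, -0.1855, 0.1434]
eef_rot: [0.645, 0.764, 0.001, 0.002]
contact_force: [2.7, 1.0, 5.3]
opening: 0.0252
grasp_force: 24.8
time_s: 21.28
tool_pos: [0.464, -0.1855, 0.1435]
eef_rot: [0.645, 0.764, 0.002, 0.003]
contact_force: [6.1, 2.7, 3.1]
opening: 0.025
grasp_force: 24.5
```

The arm is on its stop, with the force building. Now I release, recentre, wind the wrist back by 2.14 rad and regrip.

```bash
python3 -m inch '[[[0,0.35,0,0,0,0],[0,0,0,0,0,0],[0,0,0,0,0,0],[0,0,0,0,0,0]]]' 115
python3 -m inch '[[[0,0,0,0,0,-0.1783],[0,0,0,0,0,-0.1783],[0,0,0,0,0,-0.1783],[0,0,0,0,0,-0.1783],[0,0,0,0,0,-0.1783],[0,0,0,0,0,-0.1783],[0,0,0,0,0,-0.1783],[0,0,0,0,0,-0.1783],[0,0,0,0,0,-0.1783],[0,0,0,0,0,-0.1783],[0,0,0,0,0,-0.1783],[0,0,0,0,0,-0.1783]]]'
python3 -m inch '[[[0,0,0,0,0,0],[0,0,0,0,0,0],[0,0,0,0,0,0],[0,0,0,0,0,0],[0,0,0,0,0,0]]]' 200 25
python3 -c "
from h import *
s=sensors.get_state();print(s['qpos'].round(3),s['ft_torque'],R.from_quat(s['eef_rot']).as_matrix().round(3).tolist())"
```

```text
time_s: 21.78
tool_pos: [0.4634, -0.1852, 0.142]
eef_rot: [0.646, 0.763, -0.0, -0.0]
contact_force: [-0.4, -0.1, -0.7]
opening: 0.047
grasp_force: 0.0
time_s: 23.28
tool_pos: [0.4636, -0.1852, 0.1422]
eef_rot: [-0.361, 0.932, 0.0, -0.0]
contact_force: [0.4, 0.2, 0.7]
opening: 0.0468
grasp_force: 0.0
time_s: 23.9
tool_pos: [0.4638, -0.1853, 0.1424]
eef_rot: [-0.358, 0.934, -0.0, 0.0]
contact_force: [-0.4, -0.8, 1.4]
opening: 0.0255
grasp_force: 24.6
[-0.066  0.186 -0.148  0.    -1.237 -0.772] [-0.23155024  0.16569505 -0.08565526] [[-0.743, -0.669, 0.0], [-0.669, 0.743, -0.0], [0.0, -0.0, -1.0]]
```

```bash
python3 -m inch '[[[0,0,0.028,0,0,0.1783],[0,0,0.028,0,0,0.1783],[0,0,0.028,0,0,0.1783],[0,0,0.028,0,0,0.1783],[0,0,0.028,0,0,0.1783],[0,0,0.028,0,0,0.1783],[0,0,0.028,0,0,0.1783],[0,0,0.028,0,0,0.1783],[0,0,0.028,0,0,0.1783],[0,0,0.028,0,0,0.1783],[0,0,0.028,0,0,0.1783],[0,0,0.028,0,0,0.1783]]]'
python3 -c "
from h import *
s=sensors.get_state();print(s['ft_torque'])"
python3 -m inch '[[[0,0,0,0,0,0],[0,0,0,0,0,0],[0,0,0,0,0,0],[0,0,0,0,0,0]]]' 115
python3 -m inch '[[[0,0,0,0,0,-0.1783],[0,0,0,0,0,-0.1783],[0,0,0,0,0,-0.1783],[0,0,0,0,0,-0.1783],[0,0,0,0,0,-0.1783],[0,0,0,0,0,-0.1783],[0,0,0,0,0,-0.1783],[0,0,0,0,0,-0.1783],[0,0,0,0,0,-0.1783],[0,0,0,0,0,-0.1783],[0,0,0,0,0,-0.1783],[0,0,0,0,0,-0.1783]]]'
python3 - <<'E'
from h import *
s,im=snap('wrist','w6.png'); C=cam('wrist',s); p=proj(C,[[.464,-.185,.166]])[0]; print(p)
u,v=p.astype(int); u0=u-130;v0=max(0,min(v-110,280));a=im[v0:v0+200,u0:u0+260]
cv2.imwrite('pics/w6c.png',cv2.resize(cv2.cvtColor(a,cv2.COLOR_RGB2BGR),None,fx=3,fy=3,interpolation=cv2.INTER_CUBIC)); print(a.shape,u0,v0)
E
```

```text
time_s: 25.4
tool_pos: [0.4643, -0.1841, 0.139]
eef_rot: [0.649, 0.761, 0.001, -0.0]
contact_force: [0.2, 4.6, 2.0]
opening: 0.0252
grasp_force: 24.7
[ 1.28138985 -0.15598201  0.07545909]
time_s: 25.9
tool_pos: [0.4637, -0.1852, 0.1388]
eef_rot: [0.646, 0.763, -0.0, -0.0]
contact_force: [-0.2, 0.3, -0.4]
opening: 0.047
grasp_force: 0.0
time_s: 27.4
tool_pos: [0.4638, -0.1852, 0.1389]
eef_rot: [-0.362, 0.932, -0.0, -0.0]
contact_force: [-0.0, -0.4, -0.0]
opening: 0.0469
grasp_force: 0.0
[319.24267822 310.03491271]
(200, 260, 3) 189 200
```

View pics/w6c.png

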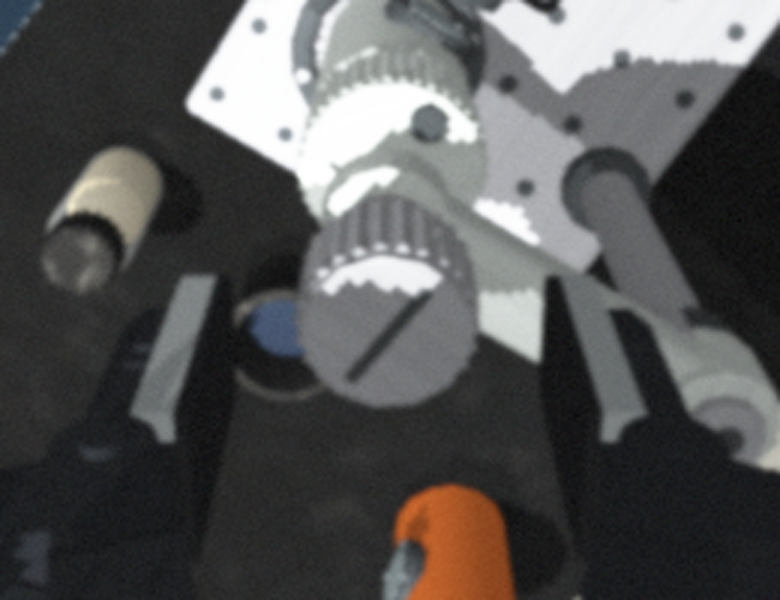

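The arm is over the cell with the screw centred between the fingers (crop 388,320), slot visible. I regrip and tighten the rest while watching the torque about the vertical.

```bash
python3 -m inch '[[[0,0,0,0,0,0],[0,0,0,0,0,0],[0,0,0,0,0,0],[0,0,0,0,0,0],[0,0,0,0,0,0]]]' 200 30 >/dev/null
q() { python3 -c "
from h import *
s=sensors.get_state();M=R.from_quat(s['eef_rot']).as_matrix();print(round(s['time_s'],2),'yaw',np.arctan2(M[1,0],M[0,0]).round(3),'T',s['ft_torque'].round(3),'F',s['contact_force'].round(1),s['tool_pos'].round(4))"; }
q
python3 -m inch '[[[0,0,0.019,0,0,0.12],[0,0,0.019,0,0,0.12],[0,0,0.019,0,0,0.12],[0,0,0,0,0,0]]]' >/dev/null; q
python3 -m inch '[[[0,0,0.013,0,0,0.08],[0,0,0.013,0,0,0.08],[0,0,0,0,0,0]]]' >/dev/null; q
python3 -m inch '[[[0,0,0.013,0,0,0.08],[0,0,0.013,0,0,0.08],[0,0,0,0,0,0]]]' >/dev/null; q
```

```text
28.07 yaw -2.409 T [-0.142  0.103  0.003] F [-0.6 -0.9  2.7] [ 0.4639 -0.1853  0.1391]
28.57 yaw -2.767 T [ 0.27   0.35  -0.071] F [-0.9  0.1  3.5] [ 0.4638 -0.1851  0.1385]
28.95 yaw -2.926 T [0.58  0.489 0.032] F [-0.7  1.1  3.8] [ 0.4638 -0.185   0.1382]
29.32 yaw -3.085 T [ 0.872  0.527 -0.087] F [-0.7  2.   4.5] [ 0.4638 -0.1849  0.1379]
```

```bash
q() { python3 -c "
from h import *
s=sensors.get_state();M=R.from_quat(s['eef_rot']).as_matrix();print(round(s['time_s'],2),'yaw',np.arctan2(M[1,0],M[0,0]).round(3),'T',s['ft_torque'].round(3),'F',s['contact_force'].round(1),s['tool_pos'].round(4),s['opening'].round(4))"; }
python3 -m inch '[[[0,0,0.013,0,0,0.08],[0,0,0.013,0,0,0.08],[0,0,0,0,0,0]]]' >/dev/null; q
python3 -m inch '[[[0,0,0.013,0,0,0.08],[0,0,0.013,0,0,0.08],[0,0,0,0,0,0]]]' >/dev/null; q
python3 -m inch '[[[0,0,0.013,0,0,0.08],[0,0,0.013,0,0,0.08],[0,0,0,0,0,0]]]' >/dev/null; q
```

```text
Traceback (most recent call last):
AttributeError: 'float' object has no attribute 'round'
Traceback (most recent call last):
AttributeError: 'float' object has no attribute 'round'
Traceback (most recent call last):
AttributeError: 'float' object has no attribute 'round'
```

```bash
cat > q.py <<'E'
from h import *
s=sensors.get_state();M=R.from_quat(s['eef_rot']).as_matrix();print(round(s['time_s'],2),'yaw',np.arctan2(M[1,0],M[0,0]).round(3),'T',s['ft_torque'].round(3),'F',s['contact_force'].round(1),s['tool_pos'].round(4),round(s['opening'],4))
E
python3 q.py
```

```text
30.45 yaw 2.718 T [ 1.497  0.528 -0.057] F [-1.6  4.7  4.8] [ 0.4639 -0.1847  0.1372] 0.0251
```

```bash
for i in 1; do python3 -m inch '[[[0,0,0.013,0,0,0.08],[0,0,0.005,0,0,0.04],[0,0,0,0,0,0]]]' >/dev/null; python3 q.py
python3 -m inch '[[[0,0,0.013,0,0,0.08],[0,0,0.005,0,0,0.04],[0,0,0,0,0,0]]]' >/dev/null; python3 q.py
python3 -m inch '[[[0,0,0.013,0,0,0.08],[0,0,0.005,0,0,0.04],[0,0,0,0,0,0]]]' >/dev/null; python3 q.py; done
```

```text
30.82 yaw 2.599 T [ 1.513  0.525 -0.002] F [-0.6  4.5  5.4] [ 0.464  -0.1846  0.137 ] 0.0251
31.2 yaw 2.479 T [ 1.61   0.499 -0.05 ] F [-1.8  5.2  6.1] [ 0.464  -0.1846  0.1368] 0.0252
31.57 yaw 2.359 T [1.669 0.463 0.08 ] F [-2.2  4.6  5.2] [ 0.4641 -0.1845  0.1367] 0.0252
```

```bash
for i in 1; do python3 -m inch '[[[0,0,0.013,0,0,0.08],[0,0,0,0,0,0],[0,0,0,0,0,0]]]' >/dev/null; python3 q.py
python3 -m inch '[[[0,0,0.013,0,0,0.08],[0,0,0,0,0,0],[0,0,0,0,0,0]]]' >/dev/null; python3 q.py
python3 -m inch '[[[0,0,0.013,0,0,0.08],[0,0,0,0,0,0],[0,0,0,0,0,0]]]' >/dev/null; python3 q.py; done
```

```text
31.95 yaw 2.278 T [ 0.266 -0.995 -0.07 ] F [3.4 1.2 3.7] [ 0.4649 -0.1854  0.1368] 0.0251
32.33 yaw 2.198 T [ 0.04  -1.432  0.386] F [3.6 1.2 3.9] [ 0.4646 -0.1854  0.1367] 0.0251
32.7 yaw 2.117 T [ 1.416 -0.665  0.158] F [1.4 4.7 6.4] [ 0.464  -0.1845  0.1365] 0.0255
```

```bash
python3 -m inch '[[[0,0,0,0,0,0.04],[0,0,0,0,0,0]]]' >/dev/null; python3 q.py; python3 -m inch '[[[0,0,0,0,0,0.04],[0,0,0,0,0,0]]]' >/dev/null; python3 q.py;  python3 -m inch '[[[0,0,0,0,0,0.04],[0,0,0,0,0,0]]]' >/dev/null; python3 q.py; python3 -m inch '[[[0,0,0,0,0,0]]]' >/dev/null; python3 q.py
```

```text
32.95 yaw 2.077 T [ 1.417 -0.59   0.454] F [1.4 4.4 7. ] [ 0.464  -0.1845  0.1365] 0.0253
33.2 yaw 2.036 T [ 2.81  -0.094 -0.042] F [0.4 7.8 8.3] [ 0.4636 -0.1836  0.1364] 0.0251
33.45 yaw 1.996 T [ 2.849 -0.194  0.233] F [-0.4  7.7  8.3] [ 0.4637 -0.1835  0.1364] 0.0255
33.58 yaw 1.997 T [ 2.819 -0.176  0.258] F [-1.1  7.4  9.3] [ 0.4637 -0.1835  0.1364] 0.0254
```

The torque builds to about 0.4 N m and then slips, repeatedly, so the shoulder is seated. I regrip without twist, then back off 90°, taking before and after images of the slot.

```bash
python3 -m inch '[[[0,0,0,0,0,0],[0,0,0,0,0,0],[0,0,0,0,0,0],[0,0,0,0,0,0]]]' 115; python3 -c "
from h import *
import pickle
s,im=snap('wrist','w7.png');pickle.dump(s,open('s7.pkl','wb'))"
python3 -m inch '[[[0,0,0,0,0,0],[0,0,0,0,0,0],[0,0,0,0,0,0],[0,0,0,0,0,0],[0,0,0,0,0,0]]]' 200 40; python3 q.py
python3 -m inch '[[[0,0,-0.025,0,0,-0.157],[0,0,-0.025,0,0,-0.157],[0,0,-0.025,0,0,-0.157],[0,0,-0.025,0,0,-0.157],[0,0,-0.025,0,0,-0.157],[0,0,-0.025,0,0,-0.157],[0,0,-0.025,0,0,-0.157],[0,0,-0.025,0,0,-0.157],[0,0,-0.025,0,0,-0.157],[0,0,-0.025,0,0,-0.157],[0,0,0,0,0,0],[0,0,0,0,0,0]]]' >/dev/null; python3 q.py
python3 - <<'E'
from h import *
import pickle
s,im=snap('wrist','w8.png');pickle.dump(s,open('s8.pkl','wb'))
o=[]
for f,i in(('s7.pkl','w7.png'),('s8.pkl','w8.png')):
    st=pickle.load(open(f,'rb'));p=proj(cam('wrist',st),[[.464,-.185,.166]])[0];u,v=p.astype(int);u0,v0=u-50,v-90
    a=cv2.imread('pics/'+i)[v0:v0+140,u0:u0+100];o.append(cv2.resize(a,(400,560),interpolation=cv2.INTER_CUBIC));print(u0,v0)
cv2.imwrite('pics/w78.png',np.hstack(o))
E
```

```text
time_s: 34.08
tool_pos: [0.4634, -0.1853, 0.1358]
eef_rot: [0.542, 0.84, -0.0, -0.0]
contact_force: [0.5, -0.2, 0.0]
opening: 0.0467
grasp_force: 0.0
time_s: 34.75
tool_pos: [0.4644, -0.1851, 0.1365]
eef_rot: [0.542, 0.84, 0.0, 0.001]
contact_force: [2.1, 2.2, 2.3]
opening: 0.0244
grasp_force: 39.3
34.75 yaw 1.995 T [ 0.795 -0.823 -0.029] F [2.1 2.2 2.3] [ 0.4644 -0.1851  0.1365] 0.0244
36.25 yaw -2.721 T [ 1.074 -1.302  0.077] F [3.4 3.4 2.7] [ 0.4643 -0.185   0.1388] 0.0247
270 222
269 218
```

View pics/w78.png

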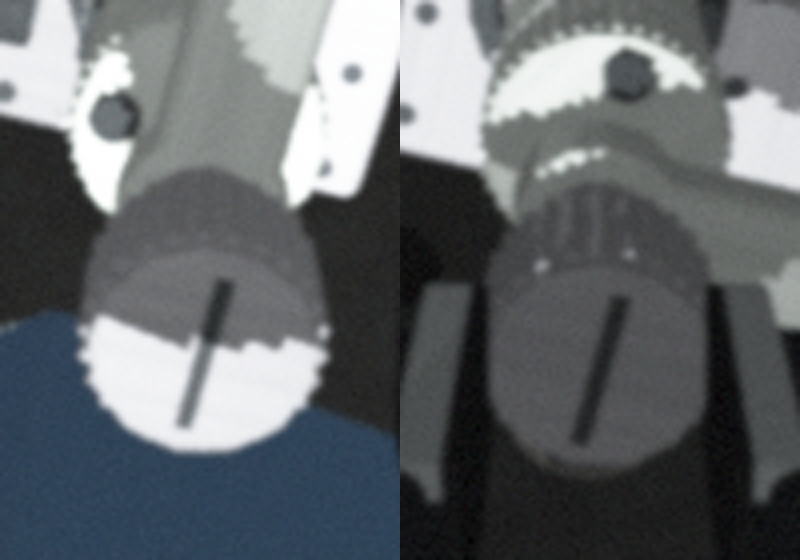

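Before and after, the slot sits at the same angle in the tool frame, so the screw followed the tool's 1.567 rad of back-off. One last check, on the cell using the plug (≈(326,237) px in w8).

```bash
python3 - <<'E'
from h import *
import pickle
for f,uv in(('s7.pkl',(270+115/4,222+117/4)),('s8.pkl',(269+228/4,218+75/4))):
    C=cam('wrist',pickle.load(open(f,'rb')));p=onz(C,uv,.105);d=p-np.array([.464,-.1845,.105]);print(p,np.degrees(np.arctan2(d[1],d[0])),np.linalg.norm(d))
E
python3 q.py
```

```text
[ 0.44994656 -0.18544829  0.105     ] -176.13968008617306 0.014085401898589506
[ 0.45014314 -0.18666899  0.105     ] -171.1037698564131 0.014025588814685715
36.3 yaw -2.72 T [ 1.087 -1.338 -0.   ] F [3.3 3.5 2.2] [ 0.4643 -0.185   0.1388] 0.0245
```

All good: plug at about -171 to -176° against the probe axis at -170.5°, and the screw still gripped.

```bash
python3 -c "
from cell import manip
print(manip.sign_off())"
```

```text
the job is handed in; nothing more can be done
None
```

I handed the job in after about 36 s of robot time. The window faces the probe within about 6°, the arm is on its stop, and the thumbscrew was seated, backed off 90° and is still gripped. I inferred the nose contact from the screw angle and didn't measure it, and sign-off gave no verdict.

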